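# Flip the hex key and tighten the pressure vessel's clamp screw with its long arm

## Task

The pressure vessel's big cap screw was only run down loosely. Lift the L-shaped hex key out of its grey holder, flip it over, push its short arm fully into the screw's socket, and lever the long arm clockwise (seen from above) until the screw comes up against its stop and is firm, at about 1.4 N m (some 13 N at 110 mm from the screw), never as much as 1.8 N m. Leave the key seated in the screw and leave the glass flask and the small brown bottle alone.

Things in the scene. Friction and masses are not known exactly. Their poses are not given: they have to be found in the camera images.
- key: loose plain steel L-shaped hexagon key, 0.27 kg, 14 mm across flats, 16 across corners. Origin: where the centre lines of its arms meet at the bend (16 mm radius). Long arm: 140 mm along its own -z; short arm: 65 mm along its +x; both have flats facing its +y and -y (pinch there). Centre of mass 50 mm down the long arm. Both ends have a 3 mm lead-in chamfer
- short_tip (a point): centre of the end face of the key's short arm; axes as the key's. At the start the short arm is level at about z = 150 mm and points to the robot's right or half right and ahead
- long_tip (a point): centre of the end face of the key's long arm; axes as the key's. At the start it stands on the floor of the holder's hole, and the key leans about 3 degrees
- holder: fixed grey plastic block 60x60x45 mm on a black foot 74 mm square; origin at the centre of its underside. A vertical round hole 18 mm wide and 35 mm deep (floor at z = 10 mm) holds the key's long arm at its centre
- vessel: fixed small steel pressure vessel on a blue base plate 110x130 mm, with a grey bridge along its own y held by two posts (their nuts reach z = 81 mm); origin at the centre of its underside. The clamp screw stands on the middle of the bridge: a round knurled steel head 30 mm wide, 26 mm high, its top at z = 101 mm the highest point
- socket (a point): centre of the floor (z = 81 mm) of the screw head's hexagon socket, open upwards, 20 mm deep, 15 mm across flats (1 mm clearance). Its z is up, it turns with screw and washer, and its x points at a corner of the hexagon and the red paint mark
- screw_top (a point): centre of the socket's mouth, z = 101 mm; axes as the socket's. The key's short arm has corners in the long arm's direction, so it enters with the long arm along any of the six corner directions, and has 0.1 to 0.15 rad of free play each way before it bites. Seated, the long arm's centre line is at about z = 146 mm, and droops up to 8 degrees when let go
- screw (a joint): turn of the clamp screw on its washer in rad, growing clockwise from above (tightening). Starts 0.5 to 0.8 short of its hard stop at 0 (reading noise about 0.01). Stiff: it takes 0.7 N m to turn at any angle, and stays where it is left
- washer (a joint): twist in rad of the sprung brass washer, 37 mm wide, under the screw's head: the head and the key turn with it. It gives 1 rad per 8 N m of torque on the key, clockwise positive, and springs back when let go. 0.09 (0.7 N m) while the screw is turning; once the screw is at its stop it winds on: firm is 0.125 to 0.2 (1.0 to 1.6 N m), at 0.225 (1.8 N m) it is overtightened
- flask: loose conical glass flask 82 mm wide, 144 mm high; origin at the centre of its underside; a bystander
- brown_bottle: loose small brown bottle with white cap, 29 mm wide, 84 mm high; origin at the centre of its underside; a bystander

How it is judged:
By the outcome, as a careful person would: the job done as asked, in the order asked, and still so for the second after the job is handed in, with the robot touching nothing.
It also fails if it takes over 59 s, if anything falls off the work surface, if the arm or the gripper's body presses on something with over 40 N, if the wrist force passes 120 N, or if a joint passes its speed limit or range.

## Robot

A 6-joint arm with a two-finger parallel gripper is mounted at the origin on a cart in front of the work surface, level with it; the furniture and walls round the work are solid. World frame = base frame: x ahead of the robot, y to its left, z up, the work surface at z = 0. Lengths are in mm, angles in rad, forces in N, time in s.
With the tool pointing down it reaches from about 275 to 750 mm from the base axis. Payload 10.2 kg.
Tool frame: the origin (TCP) lies at the very end of the fingers, on their centre line; the grasp point (between the pads) lies 19 mm behind it; z points along the fingers, y is the line along which they close (so a half turn about z gives the same grasp; the last joint's range is limited). The gripper opens to 85 mm and grips with 20 to 120 N. Pads are 22 mm wide; open, the fingers measure 114 mm over their backs; the gripper's body (76 mm by 85 mm) begins 54 mm behind the grasp point. The pads swing forward as they close: fully open they stand 13 mm farther back than shut.
Start: joints at [0.953, 0.313, 1.498, -0, 1.331, -0.223], TCP at [201.94, 484.615, 231.294] pointing down, gripper open.
Joint ranges: [-2.94, 2.94], [-0.97, 2.17], [0.19, 2.56], [-1.23, 4.37], [0.02, 3.11], [-2.88, 2.88]. Speed limits (rad/s): [2.39, 2.39, 3.01, 3.14, 3.14, 3.14].

## Interface

Orientations are given as a unit quaternion [w, x, y, z].
In Python, from rig import monitor, eyes, job gives the robot as it stands. The module is installed in compiled form; this text tells all that it offers.
- The arm moves only by the tool send_rows, never from a script. Its argument "targets" is one flat list of numbers, 7 for each row, row after row: the turn, a rotation vector about the tool's x, y, z in degrees, then the shift along the tool's x, y, z in units of 60 mm (1.0 is 60 mm), then the opening, from -1 (shut) to 1 (fully open), so that 0 is half open. A call has 1 to 5 rows; each row shifts and turns the commanded pose from where the row before left it, along the tool's axes as they then stand; what a row does not reach is not made up. A row lasts 1/8 s, in which the tool goes at most 62.5 mm and 10.7 degrees, less where a joint would pass 70% of its speed; a pose out of reach is approached as far as the arm can. A call is refused whole if a number of a shift passes 1 or a number of a turn 10.7, either way. A call with a gripper value outside its range is refused whole. The fingers move at their own pace and stop on an object; "newtons" is the grip in N (left out, the last holds). Time passes only in rows, so rows that do not move let the fingers close. It gives the time, the measured TCP pose, the force, the opening and the grip force at its end, in the units of the state.
- monitor.sense(): the state, without advancing time (a new reading comes with each control period).
- eyes.capture(name): name is "scene" or "top" or "wrist"; returns a dict with "img" (480x640x3 uint8, red, green, blue), "K" (3x3 intrinsics, pixels), "distortion" ([k1, k2, p1, p2, k3] as OpenCV has them; the pictures are not rectified), "R" (3x3) and "t" (3): a world point X has camera coordinates R X + t. Camera axes: x right, y down, z forward; pixel columns grow to the right and rows downward; lengths in mm; the calibration is good to about 2 mm. A picture is of the moment at which its call begins. There is no depth.
- job.finish_job(): hands the job in; it is judged then, once.
The state is a dict: "time_s": time; "joints": joint angles; "dq": joint speeds; "tau": joint torques, N m; "eef_pos": TCP position; "ee_rot": TCP orientation; "force": force on the tool from outside, world axes, zero at the start; "wrist_torque": the same for the moment, N m; "grip_width": opening from 0.0 (shut) to 1.0 (fully open); "grip_force": force on a finger pad.
Only numpy, scipy, OpenCV 4.12 (cv2) and the standard library are available. Lean on these libraries where they do the work, as an engineer would, in place of code of your own. Each camera call takes 0.05 s, during which the arm holds its last target. There are 200 camera calls.

## Working session

There is one attempt and no reset: what is moved stays moved. The work goes in short steps, Python scripts to look and compute and a tool call to move; the robot and the scene stay as the last step left them, time stands still between calls to the robot, and variables do not carry over. Pictures are saved under pics/ and viewed, at most 10 in all, crops included, and the job is handed in when it is done.

Besides the shell and the picture viewer there is one more tool, called as name(argument=value, ...) on one line, values as JSON. send_rows: Moves the arm, as the interface text tells. Its arguments: {"type":"object","properties":{"targets":{"type":"array","items":{"type":"number"}},"newtons":{"type":"number"}},"required":["targets"]}

```bash
mkdir -p pics
cat > h.py <<'E'
import numpy as np, cv2, pickle
from rig import monitor, eyes, job
from scipy.spatial.transform import Rotation as Rn
def cap(n,save=None):
    c=eyes.capture(n)
    if save: cv2.imwrite('pics/'+save+'.png',c['img'][:,:,::-1]); pickle.dump(c,open('pics/'+save+'.pkl','wb'))
    return c
def ray(c,px):
    K=np.array(c['K'],float);R=np.array(c['R']);t=np.array(c['t'])
    u=cv2.undistortPoints(np.array([[px]],float),K,np.array(c['distortion'],float))[0,0]
    return -R.T@t, R.T@np.array([u[0],u[1],1.])
def atz(c,px,z):
    o,d=ray(c,px); return o+d*(z-o[2])/d[2]
def proj(c,X):
    R=np.array(c['R'],float)
    p,_=cv2.projectPoints(np.array(X,float).reshape(-1,1,3),cv2.Rodrigues(R)[0],np.array(c['t'],float),np.array(c['K'],float),np.array(c['distortion'],float))
    return p[:,0]
def tri(l):
    A=0;b=0
    for c,px in l:
        o,d=ray(c,px);d=d/np.linalg.norm(d);P=np.eye(3)-np.outer(d,d);A=A+P;b=b+P@o
    return np.linalg.solve(A,b)
def tool():
    s=monitor.sense();q=s['ee_rot'];return np.array(s['eef_pos']),Rn.from_quat([q[1],q[2],q[3],q[0]]).as_matrix(),s
E
python3 - <<'E'
from h import *
for n in('scene','top'):
    c=cap(n,n);print(n,np.round(c['K'],0).tolist(),np.round(-np.array(c['R']).T@c['t'],0))
p,R,s=tool();print(p,R.round(3).tolist(),s)
E
```

```text
scene [[531.0, 0.0, 326.0], [0.0, 531.0, 231.0], [0.0, 0.0, 1.0]] [ 189. -398.  706.]
top [[506.0, 0.0, 311.0], [0.0, 506.0, 244.0], [0.0, 0.0, 1.0]] [440. 162. 962.]
[201.81166436 484.43719415 230.81016211] [[-0.923, 0.385, -0.001], [0.385, 0.923, -0.001], [0.0, -0.001, -1.0]] {'time_s': 0.1, 'joints': array([ 9.52598806e-01,  3.13405791e-01,  1.49829771e+00,  1.07270933e-05,
        1.33100971e+00, -2.23370960e-01]), 'dq': array([-0.00103117, -0.00111662, -0.00341305,  0.00118206,  0.00102861,
       -0.00125571]), 'tau': array([ 1.96040819e-03, -4.12905586e+01, -2.60143965e+01, -1.94960598e-04,
        3.02560904e-03, -3.50264850e-05]), 'eef_pos': array([201.81166436, 484.43719415, 230.81016211]), 'ee_rot': array([-2.33616127e-04,  1.96134733e-01,  9.80576796e-01, -5.09278263e-04]), 'force': array([-0.89913879,  0.26493932, -0.13592334]), 'wrist_torque': array([0.04221488, 0.01828361, 0.02317495]), 'grip_force': 0.0, 'grip_width': 0.998692907397422}
```

View pics/scene.png

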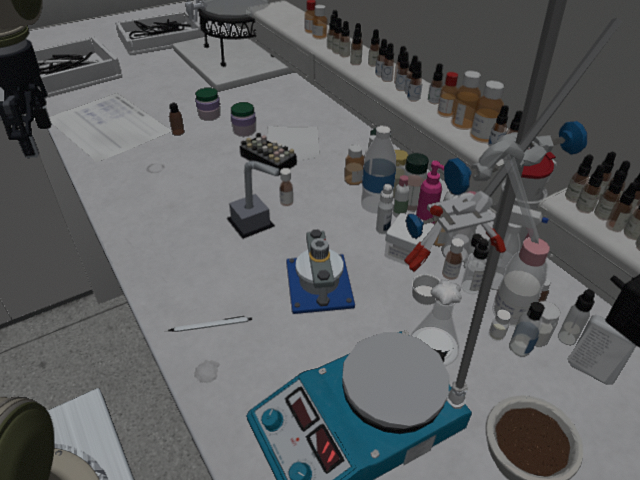

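View pics/top.png

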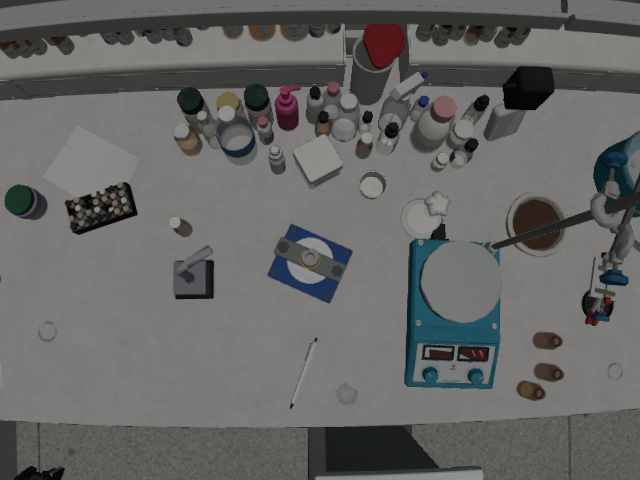

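The holder is at about top (193,279) with the key's short arm pointing to (210,250). The vessel is at about top (311,260). I'll zoom in on both.

Run:
```python
from h import *
a=cv2.imread('pics/scene.png');b=cv2.imread('pics/top.png')
def z(i,x,y,w=66,h=50): return cv2.resize(i[y:y+h*1,x:x+w],(400,300),interpolation=cv2.INTER_CUBIC)
# scale 400/100=4
f=lambda i,x,y:cv2.resize(i[y:y+75,x:x+100],(400,300),interpolation=cv2.INTER_CUBIC)
cv2.imwrite('pics/zoom.png',np.vstack([np.hstack([f(a,212,160),f(a,272,228)]),np.hstack([f(b,145,235),f(b,261,220)])]))
c=pickle.load(open('pics/top.pkl','rb'))
for p in [(193,279),(311,260)]: print(atz(c,p,50))
```

```text
[516.07162454 373.98935793  50.        ]
[547.91812089 159.00867967  50.        ]
```

View pics/zoom.png

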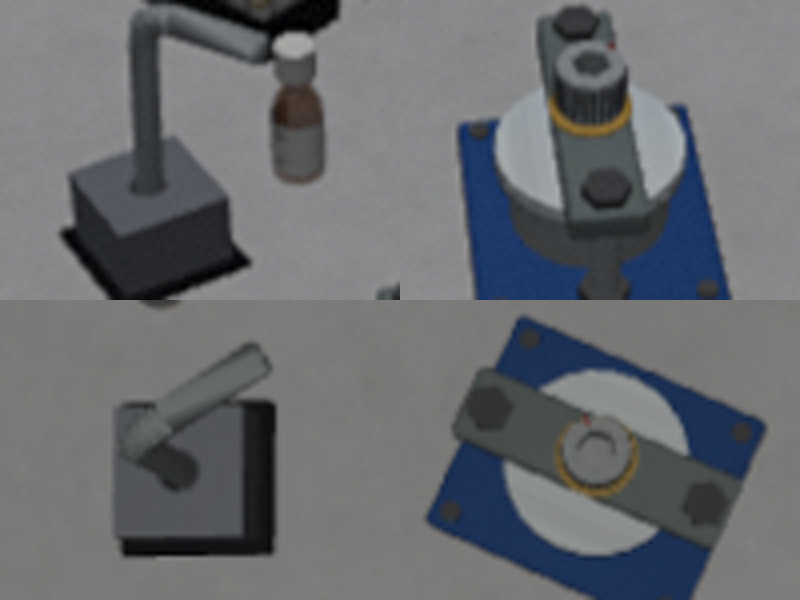

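The bend is at about top (180,269) / scene (248,165). The short tip is at top (210.5,249.5) / scene (279,171). The screw centre is at top (310.3,257) / scene (319.8,244), with the red mark at top (307.5,250).

Run:
```python
from h import *
T=pickle.load(open('pics/top.pkl','rb'));S=pickle.load(open('pics/scene.pkl','rb'))
print('tip',tri([(T,(210.3,249.6)),(S,(278.5,171))]),atz(T,(210.3,249.6),150))
print('bend',tri([(T,(180,269)),(S,(248,165))]),atz(T,(180,269),150))
print('hole',atz(T,(189.8,277.5),45))
print('screw',tri([(T,(310.3,257)),(S,(319.7,244))]),atz(T,(310.3,257),101),atz(S,(319.7,244),101))
print('red',atz(T,(307.5,250),101),atz(S,(324.7,239.3),101))
print('bottle',atz(T,(176,223),84),'flask',atz(T,(437,203),140), atz(T,(421,219),0))
```

```text
tip [557.29265139 321.84542255 150.96604221] [555.3874879  322.99034623 150.        ]
bend [523.98482725 373.69017326 146.37585224] [524.23340185 372.47255977 150.        ]
hole [519.29847842 381.14083772  45.        ]
screw [547.31033751 160.18453994 100.84766552] [547.07422114 160.2932883  101.        ] [547.44973065 159.96032225 101.        ]
red [559.25037146 164.92178746 101.        ] [561.05968002 165.54146842 101.        ]
bottle [613.52604061 398.81523449  84.        ] flask [630.24823057 -53.76285906 140.        ] [630.95030246 -56.90551663   0.        ]
```

send_rows(targets=[0, 0, 0, 0, 0, -0.7, 1, -10, 0, 0, 0, 0, 0, 1, -10, 0, 0, 0, 0, 0, 1])

```text
time_s: 0.48
eef_pos: [202.1, 484.8, 273.7]
ee_rot: [0.035, 0.193, 0.965, 0.173]
force: [0.1, 0.1, -0.4]
grip_width: 0.998
grip_force: 0.0
```

```bash
cat > log.py <<'E'
from h import *
import json
p,R,s=tool()
open('log.jsonl','a').write(json.dumps([list(map(float,s['joints'])),p.tolist(),R.tolist()])+'\n')
print(round(s['time_s'],2),np.round(s['joints'],3),p.round(1),R.round(2).tolist(),s['force'].round(1),s['wrist_torque'].round(2),s['grip_width'],s['grip_force'])
E
python3 log.py
```

```text
0.47 [ 0.906  0.095  1.697  0.109  1.009 -0.312] [202.1 484.8 273.7] [[-0.92, 0.36, 0.13], [0.38, 0.87, 0.32], [-0.0, 0.35, -0.94]] [ 0.1  0.1 -0.4] [-0.18  0.07  0.  ] 0.997803611500451 0.0
```

send_rows(targets=[10, 0, 0, 0, 0, 0, 1, 10, 0, 0, 0, 0, 0, 1, 0, -10, 0, 0, 0, 0, 1, 0, -10, 0, 0, 0, 0, 1, 0, -10, 10, 0, 0, 0, 1])

```text
time_s: 1.1
eef_pos: [201.5, 484.8, 273.3]
ee_rot: [0.238, 0.255, 0.937, -0.035]
force: [0.9, -0.7, -0.2]
grip_width: 1.002
grip_force: 0.0
```

```bash
python3 log.py
```

```text
1.1 [ 1.183  0.339  1.43  -0.493  1.407  0.233] [201.5 484.8 273.3] [[-0.76, 0.49, 0.43], [0.46, 0.87, -0.19], [-0.46, 0.06, -0.88]] [ 0.9 -0.7 -0.2] [ 0.07  0.19 -0.05] 1.0018991403469382 0.0
```

send_rows(targets=[0, 0, 10, 0, 0, -1, 1, 0, 0, 10, 0.7, 0, 0, 1, 0, -10, 0, 0, 0, 0, 1])

```text
time_s: 1.48
eef_pos: [147.9, 521.3, 308.2]
ee_rot: [0.315, 0.413, 0.854, -0.03]
force: [0.9, -0.1, -0.2]
grip_width: 1.004
grip_force: 0.0
```

```bash
python3 log.py
```

```text
1.48 [ 1.348  0.469  1.207 -0.611  1.676  0.678] [147.9 521.3 308.2] [[-0.46, 0.72, 0.51], [0.69, 0.66, -0.31], [-0.56, 0.21, -0.8]] [ 0.9 -0.1 -0.2] [0.11 0.2  0.05] 1.0040927128620287 0.0
```

```bash
cat > kin.py <<'E'
from h import *
import json, itertools
from scipy.optimize import least_squares
D=[json.loads(l) for l in open('log.jsonl')]
D.append([[0.952598806,.313405791,1.49829771,0,1.33100971,-.22337],[201.81,484.44,230.81],[[-.923,.385,-.001],[.385,.923,-.001],[0,-.001,-1]]])
E=lambda a,t:Rn.from_euler(a,t).as_matrix()
def fk(q,P,s4,s6,R0):
    a1,d1,a2,l2,a3,d4,b4,b5,a5,d6=P
    R=E('z',q[0]);p=np.array([0,0,d1])+R@[a1,0,0]
    R=R@E('y',q[1]);p=p+R@[a2,0,l2]
    R=R@E('y',q[2]);p=p+R@[a3,0,d4]
    R=R@E('z',s4*q[3]);p=p+R@[0,b4,0]
    R=R@E('y',q[4]);p=p+R@[a5,b5,d6]
    R=R@E('z',s6*q[5])@R0
    return p,R
best=None
for s4,s6 in itertools.product((1,-1),(1,-1)):
    A=[fk(d[0],np.zeros(10),s4,s6,np.eye(3))[1].T@np.array(d[2]) for d in D]
    R0=Rn.from_matrix(sum(A)).as_matrix() if np.linalg.det(sum(A))>1e-6 else A[0]
    e=max(np.abs(a-R0).max() for a in A)
    if best is None or e<best[0]: best=(e,s4,s6,R0)
_,s4,s6,R0=best
reg=np.array([0,150,0,400,0,400,0,100,0,250.])
def res(P): return np.r_[np.concatenate([fk(d[0],P,s4,s6,R0)[0]-d[1] for d in D]),(P-reg)*3e-4]
P=least_squares(res,reg).x
LO=np.array([-2.94,-.97,.19,-1.23,.02,-2.88]);HI=np.array([2.94,2.17,2.56,4.37,3.11,2.88])
def ik(p,R,q0):
    def f(q):
        pp,RR=fk(q,P,s4,s6,R0); return np.r_[(pp-p)/100,Rn.from_matrix(RR.T@R).as_rotvec()]
    r=least_squares(f,np.clip(q0,LO+.01,HI-.01),bounds=(LO,HI)); return r.x,np.abs(r.fun).max()
if __name__=='__main__':
    print(best[0],s4,s6,R0.round(2),P.round(1),np.abs(res(P)[:-10]).max())
E
python3 kin.py
```

```text
0.00028490093668972203 1 1 [[-0. -1.  0.]
 [ 1. -0.  0.]
 [-0.  0.  1.]] [-290.9  167.5   19.7  446.6  -59.5  757.1    6.9  106.6   98.4  219.4] 22.790046720890842
```

```bash
python3 - <<'E'
s=open('kin.py').read()
s=s.replace("a5,d6=P","a5,d6,b2,a6,b6=P").replace("R@[a1,0,0]","R@[a1,b2,0]").replace("s6*q[5])@R0","s6*q[5]);p=p+R@[a6,b6,0];R=R@R0").replace("250.])","250.,0,0,0])").replace("zeros(10)","zeros(13)").replace("[:-10]","[:-13]")
open('kin.py','w').write(s)
E
python3 kin.py
python3 - <<'E'
from kin import *
for k in itertools.combinations(range(13),6):
    k=list(k)
    def r(x):
        Q=np.zeros(13);Q[k]=x;return np.concatenate([fk(d[0],Q,s4,s6,R0)[0]-d[1] for d in D])
    b=r(np.zeros(6));A=np.array([r(e)-b for e in np.eye(6)]).T
    x=np.linalg.lstsq(A,-b,rcond=None)[0];m=np.abs(A@x+b).max()
    if m<2.5: print([['a1','d1','a2','l2','a3','d4','b4','b5','a5','d6','b2','a6','b6'][i] for i in k],x.round(1),m)
E
```

```text
0.00028490093668972203 1 1 [[-0. -1.  0.]
 [ 1. -0.  0.]
 [-0.  0.  1.]] [-3.000e-01  2.006e+02 -3.000e-01  4.391e+02  3.830e+01  3.978e+02
 -5.000e+01  5.000e+01 -4.000e-01  2.555e+02  1.163e+02  2.000e-01
  1.000e-01] 0.0006031715734025056
['a1', 'd1', 'l2', 'd4', 'd6', 'b2'] [-13.7 153.6 449.5 400.7 255.3 116.3] 1.6197605265803077
['d1', 'a2', 'l2', 'd4', 'd6', 'b2'] [151.   -4.  449.2 390.7 255.4 116.3] 1.6987916110222727
['d1', 'l2', 'a3', 'd4', 'd6', 'b2'] [201.3 438.9  39.  397.5 255.3 116.3] 0.002418543161411435
['d1', 'l2', 'd4', 'b4', 'd6', 'b2'] [150.7 449.8 386.6  -1.7 255.7 118. ] 1.7525544621711333
['d1', 'l2', 'd4', 'b5', 'd6', 'b2'] [150.7 449.8 386.6  -1.7 255.7 118. ] 1.7525544621711333
['d1', 'l2', 'd4', 'a5', 'd6', 'b2'] [150.8 450.3 389.5   3.  255.3 116.3] 1.6566774590032765
['d1', 'l2', 'd4', 'd6', 'b2', 'a6'] [151.  455.5 389.1 260.3 117.2   4.6] 1.3907753035671817
['d1', 'l2', 'd4', 'd6', 'b2', 'b6'] [161.  439.1 389.8 254.  113.5   3. ] 1.5588024854463356
```

```bash
cat > plan.py <<'E'
from kin import *
from scipy.spatial.transform import Slerp
H=np.array([519.3,381.1,10.]);SC=np.array([547.3,160.1,81.])
B=np.array([524.2,373.,148.5]);phi=np.radians(-57.5)
kz=(B-H)/np.linalg.norm(B-H);kx=np.array([np.cos(phi),np.sin(phi),0]);kx-=kx@kz*kz;kx/=np.linalg.norm(kx)
K0=np.c_[kx,np.cross(kz,kx),kz];O0=H+140*kz
def key_seated(L,up=0):
    l=np.array([np.cos(L),np.sin(L),0]);x=np.array([0,0,-1.]);z=-l
    return np.c_[x,np.cross(z,x),z],SC+[0,0,65+up]
def toolpose(K,O,s,al,sg,dy=0):
    G=O-s*K[:,2]; z=np.cos(al)*K[:,0]-np.sin(al)*K[:,2]; y=sg*K[:,1]
    return G+19*z, np.c_[np.cross(y,z),y,z]
def path(L0):
    W=[]
    for b in (100,0): W.append((K0,O0,b))      # b= backoff
    W.append((K0,O0+[0,0,70],0))
    K1,O1=key_seated(L0,60)
    sl=Slerp([0,1],Rn.from_matrix([K0,K1]))
    Oa=O0+[0,0,90]
    for t in np.linspace(0,1,7): W.append((sl(t).as_matrix(),Oa*(1-t)+O1*t+[0,0,0],0))
    W.append((*key_seated(L0),0))
    for d in np.linspace(0,1.15,7)[1:]: W.append((*key_seated(L0-d),0))
    return W
if __name__=='__main__':
    qs0=[np.array(D[-2][0])]+[np.array([.6,.5,1.2,x,1.5,y]) for x in(-1,1,2.5) for y in (-2,0,2)]
    for L in (142,82,22):
     for al in (0,20,40,60,80):
      for sg in (1,-1):
       bb=None
       for q0 in qs0:
        q=q0;e=0;m=9;Q=[];dm=0
        for K,O,b in path(np.radians(L)):
            p,R=toolpose(K,O,65,np.radians(al),sg);p=p-b*R[:,2]
            qn,er=ik(p,R,q)
            if Q: dm=max(dm,np.abs(qn-q).max())
            q=qn;e=max(e,er);m=min(m,(q-LO).min(),(HI-q).min());Q.append(q)
            if e>.05: break
        if e<.02 and (bb is None or m-dm/3>bb[0]): bb=(m-dm/3,m,dm,Q[1],Q[-1])
       if bb: print(L,al,sg,'margin %.2f jump %.2f'%bb[1:3],bb[3].round(2),bb[4].round(2))
E
python3 plan.py
```

```text
142 20 1 margin 0.12 jump 0.30 [ 0.77  1.01  1.15 -1.11  1.5   0.62] [0.05 0.51 1.54 0.39 1.03 0.1 ]
142 40 1 margin 0.40 jump 0.27 [ 0.71  0.88  1.21 -0.83  1.31  0.48] [-0.08  0.51  1.67  0.84  1.02 -0.31]
142 60 1 margin 0.73 jump 0.25 [ 0.61  0.78  1.26 -0.5   1.17  0.25] [-0.18  0.58  1.75  1.21  1.18 -0.68]
142 80 1 margin 0.77 jump 0.24 [ 0.48  0.73  1.29 -0.12  1.11 -0.03] [-0.24  0.72  1.79  1.47  1.43 -0.93]
82 20 1 margin 0.12 jump 0.28 [ 0.77  1.01  1.15 -1.11  1.5   0.62] [0.07 0.49 1.56 0.1  0.75 1.3 ]
82 40 1 margin 0.25 jump 0.40 [ 0.71  0.88  1.21 -0.83  1.31  0.48] [0.04 0.42 1.81 0.6  0.27 0.8 ]
82 60 1 margin 0.39 jump 0.42 [ 0.61  0.78  1.26 -0.5   1.17  0.25] [ 0.01  0.45  2.    2.53  0.41 -1.13]
82 80 1 margin 0.47 jump 0.31 [ 0.48  0.73  1.29 -0.12  1.11 -0.03] [-0.01  0.6   2.09  2.8   0.97 -1.42]
22 20 1 margin 0.12 jump 0.27 [ 0.77  1.01  1.15 -1.11  1.5   0.62] [ 0.1   0.51  1.54 -0.34  0.89  2.63]
22 20 -1 margin 0.12 jump 0.27 [ 0.77  1.01  1.15 -1.11  1.5  -2.52] [ 0.1   0.51  1.53 -0.34  0.89 -0.52]
22 40 -1 margin 0.10 jump 0.81 [ 0.71  0.88  1.21 -0.83  1.31 -2.67] [ 0.21  0.51  1.66 -0.89  0.75  0.01]
```

```bash
cat > go.py <<'E'
from plan import *
def rows(wps,grip,maxdeg=8.,maxmm=35.,start=None):
    """wps list of (p,R). prints rounded rows in chunks of 5"""
    p,R,_=tool() if start is None else (*start,None)
    out=[]
    for pt,Rt in wps:
        ang=np.degrees(Rn.from_matrix(R.T@Rt).magnitude());n=int(max(1,np.ceil(ang/maxdeg),np.ceil(np.linalg.norm(pt-p)/maxmm)))
        sl=Slerp([0,1],Rn.from_matrix([R,Rt]));pa=p.copy()
        for i in range(1,n+1):
            Rg=sl(i/n).as_matrix();pg=pa+(pt-pa)*i/n
            w=np.degrees(Rn.from_matrix(R.T@Rg).as_rotvec()).round(1);d=(R.T@(pg-p)/60).round(3)
            out.append([*w,*d,grip]);p=p+R@d*60;R=R@Rn.from_rotvec(np.radians(w)).as_matrix()
    for i in range(0,len(out),5): print('[%s]'%', '.join('%g'%v for r in out[i:i+5] for v in r))
    return p,R
E
python3 - <<'E'
from go import *
pt,Rt=toolpose(K0,O0,65,np.radians(40),1)
rows([(pt-90*Rt[:,2],Rt)],1);print(pt,Rt.round(2).tolist())
E
```

```text
[1.3, -1, -0, -0.182, 0.205, 0.485, 1, 1.3, -1, -0.1, -0.174, 0.216, 0.483, 1, 1.3, -1, -0, -0.165, 0.226, 0.48, 1, 1.3, -1, -0, -0.157, 0.237, 0.479, 1, 1.2, -1, -0.1, -0.149, 0.248, 0.476, 1]
[1.3, -0.9, -0, -0.141, 0.258, 0.472, 1, 1.3, -1, -0, -0.134, 0.269, 0.469, 1, 1.3, -1, -0.1, -0.126, 0.279, 0.465, 1, 1.3, -1, -0, -0.118, 0.289, 0.461, 1, 1.3, -1, -0, -0.109, 0.3, 0.456, 1]
[1.3, -1, -0.1, -0.102, 0.31, 0.451, 1, 1.3, -1, -0, -0.095, 0.32, 0.446, 1]
[529.31961917 365.1905002   71.64860388] [[-0.37, 0.84, 0.39], [0.59, 0.54, -0.61], [-0.72, 0.0, -0.69]]
```

send_rows(targets=[1.3, -1, 0, -0.18, 0.21, 0.49, 1, 1.3, -1, -0.1, -0.17, 0.22, 0.48, 1, 1.3, -1, 0, -0.17, 0.23, 0.48, 1, 1.3, -1, 0, -0.16, 0.24, 0.48, 1, 1.2, -1, -0.1, -0.15, 0.25, 0.48, 1])

```text
time_s: 2.1
eef_pos: [294.8, 479.1, 233.9]
ee_rot: [0.327, 0.425, 0.838, -0.097]
force: [0.1, 0.7, -1.0]
grip_width: 0.998
grip_force: 0.0
```

send_rows(targets=[1.3, -0.9, 0, -0.14, 0.26, 0.47, 1, 1.3, -1, 0, -0.13, 0.27, 0.47, 1, 1.3, -1, -0.1, -0.13, 0.28, 0.46, 1, 1.3, -1, 0, -0.12, 0.29, 0.46, 1, 1.3, -1, 0, -0.11, 0.3, 0.46, 1])

```text
time_s: 2.72
eef_pos: [439.2, 437.3, 161.1]
ee_rot: [0.338, 0.438, 0.817, -0.163]
force: [-0.5, -0.1, 0.0]
grip_width: 1.002
grip_force: 0.0
```

send_rows(targets=[1.3, -1, -0.1, -0.1, 0.31, 0.45, 1, 1.3, -1, 0, -0.09, 0.32, 0.45, 1, 0, 0, 0, 0, 0, 0, 1, 0, 0, 0, 0, 0, 0, 1])

```text
time_s: 3.22
eef_pos: [495.4, 421.4, 132.5]
ee_rot: [0.342, 0.442, 0.808, -0.188]
force: [-0.5, -0.7, 0.1]
grip_width: 0.996
grip_force: 0.0
```

```bash
python3 log.py
python3 - <<'E'
from go import *
c=cap('wrist','w1')
pt,Rt=toolpose(K0,O0,65,np.radians(40),1)
im=cv2.imread('pics/w1.png')
for X,col in ((O0,(0,0,255)),(O0+65*K0[:,0],(0,255,0)),(O0-65*K0[:,2],(255,0,0)),(O0-100*K0[:,2],(255,0,255))):
    u=proj(c,X)[0];print(u.round(1)); cv2.circle(im,tuple(int(v) for v in u),3,col,-1)
cv2.imwrite('pics/w1o.png',im)
rows([(pt,Rt)],1)
E
```

```text
3.23 [ 0.801  0.859  1.076 -0.779  1.478  0.418] [495.4 421.4 132.5] [[-0.38, 0.84, 0.39], [0.59, 0.54, -0.61], [-0.72, -0.0, -0.7]] [-0.5 -0.7  0.1] [ 0.28  0.21 -0.  ] 0.9961943805047425 0.0
[317.9 388.8]
[319.  394.8]
[318.7 260.3]
[319.1 201.7]
[-0, -0, 0.1, -0.01, -0.01, 0.5, 1, -0, -0.1, 0, -0.01, -0.009, 0.499, 1, -0, -0, 0.1, -0.009, -0.01, 0.5, 1]
```

View pics/w1o.png

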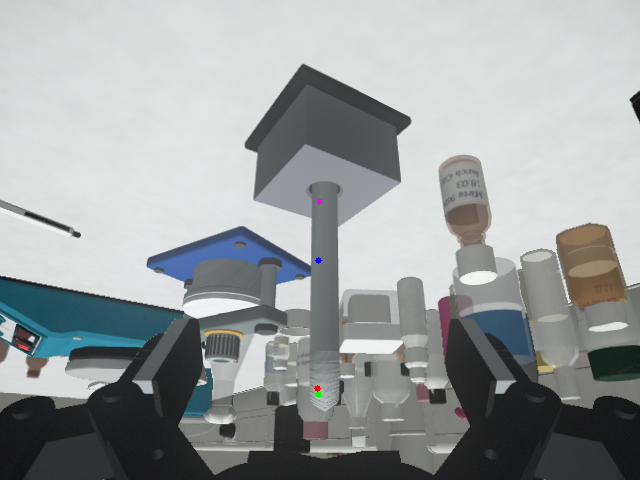

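The overlay matches the key to within about 2 mm: the key centre is at column 324 where I predicted 319. I'll shift +y by 2 mm and go in.

send_rows(targets=[0, 0, 0.1, -0.01, 0.02, 0.5, 1, 0, -0.1, 0, -0.01, 0, 0.5, 1, 0, 0, 0, -0.01, 0, 0.48, 1, 0, 0, 0, 0, 0, 0, 1, 0, 0, 0, 0, 0, 0, -0.3], newtons=60)

```text
time_s: 3.9
eef_pos: [531.6, 368.1, 73.4]
ee_rot: [0.344, 0.443, 0.807, -0.187]
force: [1.1, -0.4, 0.6]
grip_width: 0.82
grip_force: 0.0
```

send_rows(targets=[0, 0, 0, 0, 0, 0, -1, 0, 0, 0, 0, 0, 0, -1, 0, 0, 0, 0, 0, 0, -1, 0, 0, 0, 0, 0, 0, -1], newtons=60)

```text
time_s: 4.4
eef_pos: [531.7, 367.2, 72.2]
ee_rot: [0.343, 0.443, 0.807, -0.188]
force: [-3.5, 1.6, 2.8]
grip_width: 0.153
grip_force: 58.2
```

```bash
sed -i 's/H=np.array(\[519.3,381.1/H=np.array([521.5,382.5/' plan.py; python3 log.py
```

```text
4.4 [ 0.706  0.889  1.194 -0.829  1.315  0.468] [531.7 367.2  72.2] [[-0.37, 0.84, 0.39], [0.59, 0.54, -0.61], [-0.72, 0.0, -0.69]] [-3.5  1.6  2.8] [ 0.37  0.52 -0.22] 0.15319023807757287 58.23465749854222
```

send_rows(targets=[0, 0, 0, -0.1, 0, -0.1, -1, 0, 0, 0, -0.24, 0, -0.23, -1, 0, 0, 0, -0.24, 0, -0.23, -1, 0, 0, 0, -0.24, 0, -0.23, -1, 0, 0, 0, -0.24, 0, -0.23, -1], newtons=90)

```text
time_s: 5.03
eef_pos: [532.0, 366.8, 162.0]
ee_rot: [0.343, 0.443, 0.807, -0.188]
force: [-0.1, 0.8, -2.2]
grip_width: 0.145
grip_force: 87.5
```

send_rows(targets=[0, 0, 0, 0, 0, 0, -1, 0, 0, 0, 0, 0, 0, -1, 0, 0, 0, 0, 0, 0, -1])

```text
time_s: 5.4
eef_pos: [531.7, 366.6, 159.2]
ee_rot: [0.343, 0.442, 0.807, -0.189]
force: [1.0, 0.7, -2.5]
grip_width: 0.147
grip_force: 87.6
```

```bash
python3 log.py
python3 - <<'E'
from h import *
for i in range(3):
    c=cap('wrist','w2');s=monitor.sense();print(s['force'].round(2),s['wrist_torque'].round(3))
cap('scene','s2')
E
```

```text
5.4 [ 0.706  0.783  1.146 -0.806  1.421  0.352] [531.7 366.6 159.2] [[-0.37, 0.84, 0.39], [0.58, 0.54, -0.61], [-0.72, -0.0, -0.69]] [ 1.   0.7 -2.5] [ 0.56  0.33 -0.02] 0.14746087304209557 87.58276068605483
[-0.18  0.27 -2.57] [ 0.535  0.282 -0.038]
[-1.09 -0.07 -2.27] [ 0.502  0.314 -0.013]
[ 0.39 -0.71 -2.79] [ 0.552  0.329 -0.039]
```

View pics/w2.png

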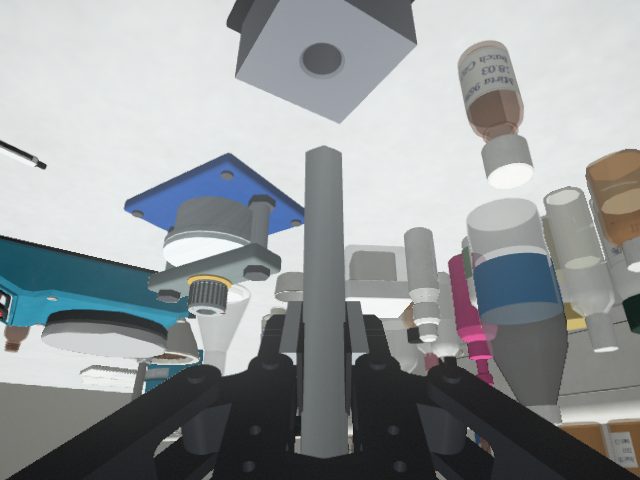

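Key is out of the holder and held straight; its long end is at about (323,150) in the wrist image. Next I check its pose in the hand from the scene camera.

Run:
```python
from go import *
p,R,s=tool();c=pickle.load(open('pics/s2.pkl','rb'));w=pickle.load(open('pics/w2.pkl','rb'))
O=O0+[0,0,87];pts=[O,O+65*K0[:,0],O-140*K0[:,2],O-65*K0[:,2]]
print('wrist',proj(w,pts).round(1).tolist());u=proj(c,pts);print('scene',u.round(1).tolist())
i=cv2.imread('pics/s2.png');x0,y0=200,100
z=cv2.resize(i[y0:y0+110,x0:x0+120],(720,660),interpolation=cv2.INTER_CUBIC)[:600]
for q in u: cv2.circle(z,(int((q[0]-x0+.5)*6),int((q[1]-y0+.5)*6)),3,(0,0,255),-1)
cv2.imwrite('pics/s2z.png',z)
```

```text
wrist [[309.5, 578.3], [314.4, 523.8], [320.9, 154.7], [315.6, 346.5]]
scene [[244.7, 122.3], [277.2, 132.9], [247.2, 184.4], [245.9, 152.7]]
```

View pics/s2z.png

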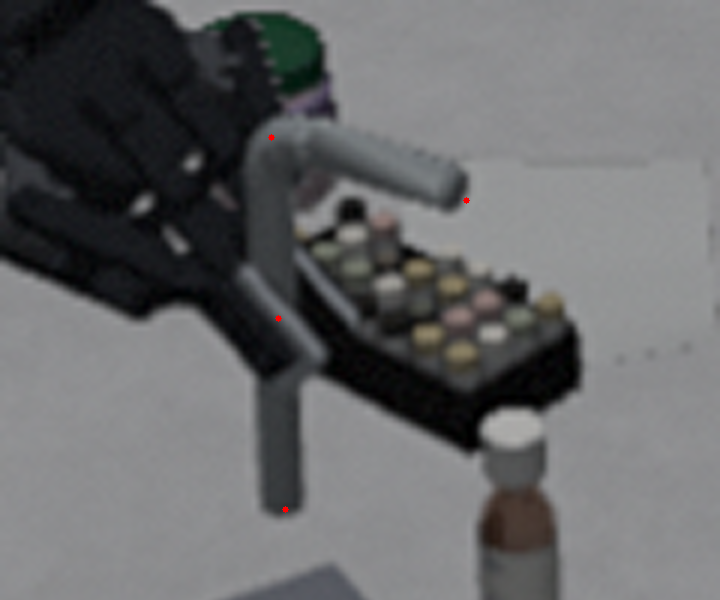

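```bash
cat > hand.py <<'E'
from go import *
# key in tool frame: grasp point G=(0,0,-19)+c*z ; tool z = cos a kx - sin a kz ; tool y=ky
def key_in_tool(x):
    s,c,a=x
    ky=np.array([0,1.,0]);kx=np.array([-np.sin(a),0,np.cos(a)]);kz=np.cross(kx,ky)
    K=np.c_[kx,ky,kz];return K,np.array([0,0,-19+c])+s*kz
def tool_for(K,O,x):
    Kt,Ot=key_in_tool(x);R=K@Kt.T;return O-R@Ot,R
E
python3 - <<'E'
from hand import *
p,R,s=tool();c=pickle.load(open('pics/s2.pkl','rb'));w=pickle.load(open('pics/w2.pkl','rb'))
Ms=np.array([[244.2,121.5],[275.8,130.8],[246.3,184.1]]);Mw=np.array([323,150.])
def f(x,full=0):
    K,O=key_in_tool(x[:3]);K=R@K;O=p+R@O
    r=np.r_[(proj(c,[O,O+65*K[:,0],O-140*K[:,2]])-Ms+x[3:5]).ravel()/1,(proj(w,[O-140*K[:,2]])[0]-Mw)/5,x[3:5]/1.0]
    return r
r=least_squares(f,[65,0,.7,0,0]);print(r.x,np.degrees(r.x[2]),f(r.x).round(2))
K,O=key_in_tool(r.x[:3]);K=R@K;print((R@O+p).round(1),K.round(3).tolist())
E
```

```text
[60.3934825  -4.23376652  0.71287201  0.07155487 -0.08799555] 40.844557716824426 [-0.43 -0.38  0.28  0.33  0.08  0.14 -0.3   0.06  0.07 -0.09]
[524.7 378.2 236.2] [[0.536, 0.843, 0.029], [-0.842, 0.537, -0.045], [-0.054, -0.001, 0.999]]
```

```bash
cat >> hand.py <<'E'
X=np.array([60.4,-4.2,.713]);L0=np.radians(142)
E
python3 - <<'E'
from hand import *
p,R,s=tool();Kt,Ot=key_in_tool(X);K=R@Kt;O=p+R@Ot
K1,O1=key_seated(L0,45);sl=Slerp([0,1],Rn.from_matrix([K,K1]));q=s['joints']
W=[]
for t in np.linspace(0,1,14)[1:]:
    tt=t; Ok=O*(1-tt)+O1*tt+np.array([0,0,40*np.sin(np.pi*t)])
    W.append(tool_for(sl(t).as_matrix(),Ok,X)); qn,e=ik(*W[-1],q);print(qn.round(2),round(e,4));q=qn
rows(W,-1,maxdeg=9,maxmm=45)
E
```

```text
[ 0.67  0.72  1.19 -0.7   1.37  0.26] 0.0
[ 0.62  0.66  1.23 -0.59  1.34  0.16] 0.0
[ 0.57  0.62  1.26 -0.47  1.32  0.05] 0.0
[ 0.51  0.57  1.28 -0.36  1.31 -0.06] 0.0
[ 0.46  0.54  1.3  -0.24  1.32 -0.18] 0.0
[ 0.4   0.52  1.31 -0.12  1.34 -0.3 ] 0.0
[ 0.33  0.51  1.33 -0.02  1.38 -0.42] 0.0
[ 0.27  0.5   1.33  0.08  1.42 -0.53] 0.0
[ 0.21  0.51  1.34  0.17  1.48 -0.63] 0.0
[ 0.14  0.53  1.34  0.25  1.54 -0.72] 0.0
[ 0.09  0.56  1.34  0.31  1.61 -0.81] 0.0
[ 0.03  0.6   1.33  0.37  1.69 -0.89] 0.0
[-0.02  0.64  1.31  0.41  1.77 -0.97] 0.0
[-0.1, 6.6, -1.7, -0.132, -0.148, 0.016, -1, -0.1, 6.6, -1.6, -0.134, -0.156, -0.006, -1, -0, 6.7, -1.6, -0.129, -0.162, -0.02, -1, -0.1, 6.6, -1.7, -0.12, -0.167, -0.026, -1, -0.1, 6.6, -1.7, -0.112, -0.173, -0.023, -1]
[-0.1, 6.6, -1.6, -0.106, -0.178, -0.015, -1, -0.1, 6.6, -1.7, -0.105, -0.181, -0.002, -1, -0, 6.6, -1.6, -0.11, -0.185, 0.01, -1, -0.1, 6.7, -1.7, -0.121, -0.19, 0.02, -1, -0.1, 6.6, -1.6, -0.135, -0.194, 0.022, -1]
[-0.1, 6.6, -1.7, -0.151, -0.201, 0.017, -1, -0.1, 6.6, -1.6, -0.165, -0.209, 0.001, -1, -0, 6.6, -1.7, -0.175, -0.216, -0.024, -1]
```

send_rows(targets=[-0.1, 6.6, -1.7, -0.13, -0.15, 0.02, -1, -0.1, 6.6, -1.6, -0.13, -0.16, -0.01, -1, 0, 6.7, -1.6, -0.13, -0.16, -0.02, -1, -0.1, 6.6, -1.7, -0.12, -0.17, -0.03, -1, -0.1, 6.6, -1.7, -0.11, -0.17, -0.02, -1])

```text
time_s: 6.22
eef_pos: [509.7, 314.9, 185.9]
ee_rot: [0.085, 0.418, 0.902, -0.075]
force: [0.1, -0.8, -2.0]
grip_width: 0.144
grip_force: 87.7
```

send_rows(targets=[-0.1, 6.6, -1.6, -0.11, -0.18, -0.01, -1, -0.1, 6.6, -1.7, -0.1, -0.18, 0, -1, 0, 6.6, -1.6, -0.11, -0.18, 0.01, -1, -0.1, 6.7, -1.7, -0.12, -0.19, 0.02, -1, -0.1, 6.6, -1.6, -0.14, -0.19, 0.02, -1])

```text
time_s: 6.85
eef_pos: [492.6, 252.2, 185.8]
ee_rot: [-0.179, 0.357, 0.916, 0.044]
force: [0.6, 0.6, -3.0]
grip_width: 0.148
grip_force: 87.7
```

send_rows(targets=[-0.1, 6.6, -1.7, -0.15, -0.2, 0.02, -1, -0.1, 6.6, -1.6, -0.17, -0.21, 0, -1, 0, 6.6, -1.7, -0.17, -0.22, -0.02, -1, 0, 0, 0, 0, 0, 0, -1, 0, 0, 0, 0, 0, 0, -1])

```text
time_s: 7.48
eef_pos: [487.6, 207.3, 173.2]
ee_rot: [-0.329, 0.305, 0.887, 0.113]
force: [-0.4, 0.8, -2.8]
grip_width: 0.148
grip_force: 87.7
```

```bash
python3 log.py
python3 - <<'E'
from hand import *
p,R,s=tool();Kt,Ot=key_in_tool(X);K=R@Kt;O=p+R@Ot
print('O',O.round(1),'tip',(O+65*K[:,0]).round(1),'kx',K[:,0].round(3),'L',np.degrees(np.arctan2(-K[1,2],-K[0,2])))
pts=[O,O+65*K[:,0],O-140*K[:,2],SC+[0,0,20]]
out=[]
for n,m in(('scene',6),('top',8)):
    c=cap(n,n[0]+'3');u=proj(c,pts);print(n,u.round(1).tolist())
    w,h=400//m,600//m
    x0=int(u[1][0]-w/2-(8 if n=='top' else 0));y0=int(u[1][1]-h/2)
    z=cv2.resize(cv2.imread('pics/%s3.png'%n[0])[y0:y0+h,x0:x0+w],(400,600),interpolation=cv2.INTER_CUBIC)
    for q,col in zip(u,((0,0,255),(0,255,0),(255,0,255),(255,255,0))): cv2.circle(z,(int((q[0]-x0+.5)*400/w),int((q[1]-y0+.5)*600/h)),2,col,-1)
    print(x0,y0,400/w,600/h);out.append(z)
cv2.imwrite('pics/z3.png',np.hstack(out))
E
```

```text
7.47 [-0.018  0.643  1.313  0.411  1.77  -0.968] [487.6 207.3 173.2] [[-0.6, 0.61, -0.51], [0.47, 0.79, 0.4], [0.65, 0.0, -0.76]] [-0.4  0.8 -2.8] [-0.31 -0.39 -0.01] 0.14783624079493093 87.71599768660963
O [547.2 160.9 191. ] tip [547.4 160.8 126. ] kx [ 0.002 -0.001 -1.   ] L 142.07295141751408
scene [[319.8, 201.6], [319.5, 232.6], [232.6, 195.8], [319.6, 244.0]]
286 182 6.0606060606060606 6.0
top [[309.9, 249.7], [310.0, 255.0], [254.1, 322.8], [310.4, 256.9]]
277 217 8.0 8.0
```

View pics/z3.png

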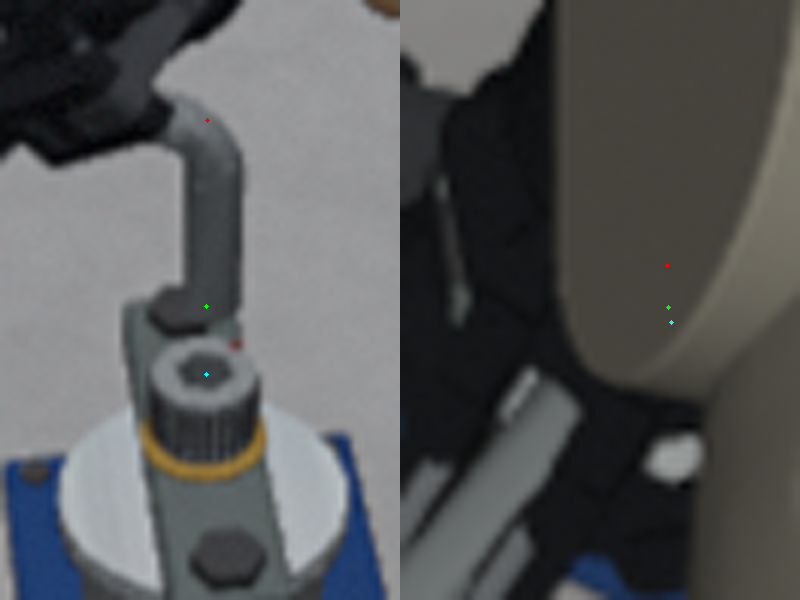

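In the scene view, the short arm hangs plumb about 1 mm to the image right of the socket centre: arm at 213, socket at 207. I'll correct that and lower it in steps.

send_rows(targets=[0, 0, 0, -0.1, 0, 0.13, -1, 0, 0, 0, -0.1, 0, 0.13, -1, 0, 0, 0, 0, 0, 0, -1, 0, 0, 0, -0.05, 0, 0.06, -1, 0, 0, 0, 0, 0, 0, -1])

```text
time_s: 8.2
eef_pos: [486.7, 207.6, 148.5]
ee_rot: [-0.33, 0.305, 0.886, 0.114]
force: [-0.3, -0.8, -2.3]
grip_width: 0.145
grip_force: 87.7
```

send_rows(targets=[0, 0, 0, -0.03, 0, 0.04, -1, 0, 0, 0, 0, 0, 0, -1])

```text
time_s: 8.45
eef_pos: [486.6, 208.1, 146.7]
ee_rot: [-0.33, 0.304, 0.886, 0.114]
force: [-0.3, -0.4, 6.0]
grip_width: 0.149
grip_force: 88.7
```

send_rows(targets=[0, 0, 0, -0.03, 0, 0.04, -1, 0, 0, 0, 0, 0, 0, -1])

```text
time_s: 8.7
eef_pos: [486.6, 208.5, 144.5]
ee_rot: [-0.329, 0.304, 0.887, 0.115]
force: [-2.4, 2.6, 10.5]
grip_width: 0.147
grip_force: 89.1
```

send_rows(targets=[0, 0, 0, -0.03, 0, 0.04, -1, 0, 0, 0, 0, 0, 0, -1])

```text
time_s: 8.95
eef_pos: [486.5, 208.8, 140.4]
ee_rot: [-0.329, 0.304, 0.887, 0.115]
force: [1.4, 6.0, -0.5]
grip_width: 0.146
grip_force: 87.9
```

```bash
python3 log.py
python3 - <<'E'
from hand import *
p,R,s=tool();Kt,Ot=key_in_tool(X);K=R@Kt;O=p+R@Ot
print('tip',(O+65*K[:,0]).round(1),K.round(3).tolist())
c=cap('scene','s4')
x0,y0=280,170
z=cv2.resize(c['img'][y0:y0+100,x0:x0+100,::-1],(600,600),interpolation=cv2.INTER_CUBIC)
cv2.imwrite('pics/z4.png',z)
E
```

```text
8.95 [-0.017  0.679  1.346  0.41   1.707 -0.996] [486.5 208.8 140.4] [[-0.6, 0.61, -0.51], [0.46, 0.79, 0.4], [0.65, 0.0, -0.76]] [ 1.4  6.  -0.5] [ 0.73 -0.51 -0.23] 0.14576368450867136 87.86716528236866
tip [546.2 162.4  93. ] [[0.003, 0.615, 0.789], [0.002, 0.789, -0.615], [-1.0, 0.003, 0.001]]
```

View pics/z4.png

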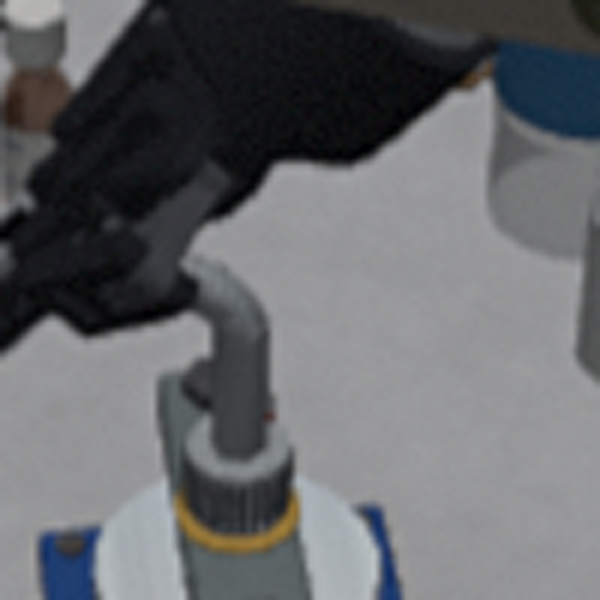

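The key has entered the socket and is about 8 mm deep. I'll continue down to the floor.

send_rows(targets=[0, 0, 0, -0.035, 0.01, 0.055, -1, 0, 0, 0, -0.04, 0, 0.05, -1, 0, 0, 0, 0, 0, 0, -1])

```text
time_s: 9.38
eef_pos: [486.4, 209.2, 131.6]
ee_rot: [-0.329, 0.305, 0.886, 0.114]
force: [3.5, 5.0, -0.4]
grip_width: 0.145
grip_force: 88.1
```

send_rows(targets=[0, 0, 0, -0.03, 0, 0.035, -1, 0, 0, 0, 0, 0, 0, -1])

```text
time_s: 9.62
eef_pos: [486.4, 209.2, 129.0]
ee_rot: [-0.329, 0.305, 0.886, 0.114]
force: [2.9, 4.9, 0.5]
grip_width: 0.148
grip_force: 88.2
```

send_rows(targets=[0, 0, 0, -0.015, 0, 0.02, -1, 0, 0, 0, 0, 0, 0, -1])

```text
time_s: 9.88
eef_pos: [486.3, 209.3, 127.8]
ee_rot: [-0.329, 0.304, 0.886, 0.114]
force: [2.9, 4.5, 1.9]
grip_width: 0.147
grip_force: 88.4
```

send_rows(targets=[0, 0, 0, -0.015, 0, 0.02, -1, 0, 0, 0, 0, 0, 0, -1])

```text
time_s: 10.12
eef_pos: [486.2, 209.7, 127.3]
ee_rot: [-0.329, 0.304, 0.887, 0.115]
force: [-0.2, 5.7, 8.9]
grip_width: 0.149
grip_force: 89.0
```

```bash
python3 log.py
```

```text
10.12 [-0.016  0.695  1.355  0.409  1.684 -1.005] [486.2 209.7 127.3] [[-0.6, 0.61, -0.51], [0.46, 0.79, 0.4], [0.65, 0.0, -0.76]] [-0.2  5.7  8.9] [ 0.91 -0.09 -0.2 ] 0.14888064145213117 89.01750602759421
```

Fully seated on the floor (11 N down). Now lever clockwise, watching the torque about the screw axis.

```bash
cat > turn.py <<'E'
from hand import *
C=np.array([547.,161.2])
def st():
    fs=[];ms=[]
    p,R,s=tool()
    for i in range(3):
        eyes.capture('wrist');s=monitor.sense();fs.append(s['force']);ms.append(s['wrist_torque'])
    F=np.mean(fs,0);M=np.mean(ms,0);p,R,s=tool()
    ref=p-160*R[:,2];r=(ref[:2]-C)/1000;Tz=M[2]+r[0]*F[1]-r[1]*F[0]
    d=p[:2]-C;u=d/np.hypot(*d);t=np.array([u[1],-u[0]])
    print('t%.2f az %.2f rad %.1f tcp z %.1f | Mz %.3f Tz %.3f | Frad %.1f Ftan %.1f Fz %.1f grip %.0f'%(s['time_s'],np.degrees(np.arctan2(d[1],d[0])),np.hypot(*d),p[2],M[2],Tz,F[:2]@u,F[:2]@t,F[2],s['grip_force']))
    key=R@key_in_tool(X)[0];print('L %.2f kx %s'%(np.degrees(np.arctan2(-key[1,2],-key[0,2])),key[:,0].round(3)))
    return p,R
def step(p,R,deg,n,dr=0,dz=0):
    w=[]
    for i in range(1,n+1):
        Q=E('z',-np.radians(deg*i));q=Q@(p-[*C,0])+[*C,0];d=q[:2]-C;q[:2]+=d/np.hypot(*d)*dr*i/n;q[2]+=dz*i/n
        w.append((q,Q@R))
    rows(w,-1,start=(p,R))
if __name__=='__main__':
    import sys
    p,R=st();a=list(map(float,sys.argv[1:]));step(p,R,a[0],int(a[1]),*a[2:])
E
python3 turn.py 4 4
```

```text
t10.28 az 141.46 rad 77.8 tcp z 127.3 | Mz -0.199 Tz -0.062 | Frad 3.0 Ftan 5.0 Fz 8.5 grip 89
L 142.07 kx [ 0.002  0.002 -1.   ]
[-2.6, -0, 3, -0.003, 0.09, -0.002, -1, -2.6, -0, 3.1, -0.004, 0.091, -0.003, -1, -2.6, -0, 3, -0.003, 0.09, -0.003, -1, -2.7, -0, 3, -0.003, 0.091, -0.002, -1]
```

send_rows(targets=[-2.6, 0, 3, -0.003, 0.09, -0.003, -1, -2.6, 0, 3.1, -0.003, 0.09, -0.003, -1, -2.6, 0, 3, -0.003, 0.09, -0.003, -1, -2.7, 0, 3, -0.003, 0.09, -0.003, -1, 0, 0, 0, 0, 0, 0, -1], newtons=110)

```text
time_s: 10.9
eef_pos: [501.6, 224.4, 127.5]
ee_rot: [-0.31, 0.425, 0.835, 0.16]
force: [0.1, 5.8, 8.0]
grip_width: 0.145
grip_force: 107.1
```

```bash
python3 turn.py 4 4
```

```text
t11.05 az 125.67 rad 77.8 tcp z 127.4 | Mz 0.298 Tz 0.384 | Frad 4.4 Ftan 3.1 Fz 8.4 grip 107
L 126.10 kx [ 0.002  0.002 -1.   ]
[-2.6, -0, 3, -0.003, 0.09, -0.002, -1, -2.6, -0, 3, -0.003, 0.091, -0.003, -1, -2.7, -0, 3.1, -0.003, 0.09, -0.002, -1, -2.6, -0.1, 3, -0.003, 0.091, -0.002, -1]
```

send_rows(targets=[-2.6, 0, 3, -0.003, 0.09, -0.003, -1, -2.6, 0, 3, -0.003, 0.09, -0.003, -1, -2.7, 0, 3.1, -0.003, 0.09, -0.003, -1, 0, 0, 0, 0, 0, 0, -1])

```text
time_s: 11.55
eef_pos: [515.6, 232.4, 127.6]
ee_rot: [-0.292, 0.51, 0.786, 0.192]
force: [0.3, 6.2, 9.0]
grip_width: 0.142
grip_force: 107.3
```

```bash
python3 turn.py 3 2 -0.7
```

```text
t11.70 az 113.80 rad 77.9 tcp z 127.6 | Mz 0.598 Tz 0.653 | Frad 5.5 Ftan 2.0 Fz 8.9 grip 107
L 114.09 kx [ 0.003  0.002 -1.   ]
[-2, -0, 2.3, -0.006, 0.068, -0.005, -1, -1.9, -0, 2.2, -0.006, 0.067, -0.005, -1]
```

send_rows(targets=[-2.6, 0, 3, -0.006, 0.09, -0.004, -1, -2.6, 0, 3, -0.006, 0.09, -0.004, -1, -2.6, 0, 3, -0.003, 0.09, -0.003, -1, 0, 0, 0, 0, 0, 0, -1])

```text
time_s: 12.2
eef_pos: [531.0, 237.3, 127.8]
ee_rot: [-0.271, 0.588, 0.729, 0.221]
force: [-1.2, 8.8, 9.7]
grip_width: 0.146
grip_force: 107.1
```

```bash
python3 turn.py 2 3 -0.5
```

```text
t12.35 az 101.88 rad 77.9 tcp z 127.7 | Mz 0.618 Tz 0.654 | Frad 8.6 Ftan 1.3 Fz 10.1 grip 107
L 102.20 kx [ 0.003  0.003 -1.   ]
[-1.3, -0, 1.5, -0.003, 0.045, -0.002, -1, -1.3, -0, 1.5, -0.003, 0.045, -0.003, -1, -1.3, -0, 1.5, -0.003, 0.045, -0.002, -1]
```

```bash
python3 turn.py 3 3 1.5
```

```text
t12.50 az 101.86 rad 77.9 tcp z 127.7 | Mz 0.655 Tz 0.681 | Frad 8.0 Ftan 0.9 Fz 10.0 grip 107
L 102.20 kx [ 0.003  0.003 -1.   ]
[-2, -0, 2.3, 0.004, 0.068, 0.004, -1, -1.9, -0, 2.2, 0.005, 0.069, 0.004, -1, -2, -0, 2.3, 0.004, 0.069, 0.005, -1]
```

send_rows(targets=[-2, 0, 2.3, 0.004, 0.068, 0.004, -1, -1.9, 0, 2.2, 0.005, 0.068, 0.004, -1, -2, 0, 2.3, 0.004, 0.068, 0.004, -1, 0, 0, 0, 0, 0, 0, -1])

```text
time_s: 13.0
eef_pos: [543.2, 239.5, 127.4]
ee_rot: [-0.253, 0.644, 0.681, 0.241]
force: [-0.2, 2.8, 8.1]
grip_width: 0.141
grip_force: 107.5
```

```bash
python3 turn.py 2 2 0.5
```

```text
t13.15 az 92.78 rad 78.4 tcp z 127.3 | Mz 0.686 Tz 0.682 | Frad 2.7 Ftan -0.2 Fz 8.2 grip 107
L 93.17 kx [ 0.003  0.001 -1.   ]
[-1.3, -0, 1.5, 0.002, 0.046, 0.002, -1, -1.3, -0, 1.5, 0.002, 0.046, 0.002, -1]
```

send_rows(targets=[-1.3, 0, 1.5, 0.002, 0.046, 0.002, -1, -1.3, 0, 1.5, 0.002, 0.046, 0.002, -1, 0, 0, 0, 0, 0, 0, -1])

```text
time_s: 13.52
eef_pos: [548.7, 239.8, 127.2]
ee_rot: [-0.244, 0.667, 0.658, 0.25]
force: [-0.1, 2.0, 8.5]
grip_width: 0.145
grip_force: 107.7
```

```bash
python3 turn.py 2 2 0
```

```text
t13.68 az 88.76 rad 78.6 tcp z 127.2 | Mz 0.720 Tz 0.710 | Frad 1.4 Ftan -0.4 Fz 8.4 grip 108
L 89.20 kx [ 0.003  0.001 -1.   ]
[-1.3, -0, 1.5, -0.001, 0.046, -0.001, -1, -1.3, -0, 1.5, -0.001, 0.045, -0, -1]
```

send_rows(targets=[-1.3, 0, 1.5, -0.001, 0.045, -0.001, -1, -1.3, 0, 1.5, -0.001, 0.045, -0.001, -1, 0, 0, 0, 0, 0, 0, -1])

```text
time_s: 14.05
eef_pos: [554.1, 239.5, 127.2]
ee_rot: [-0.235, 0.689, 0.635, 0.258]
force: [-0.6, 2.0, 8.3]
grip_width: 0.145
grip_force: 107.6
```

```bash
python3 turn.py 2 2 0
```

```text
t14.20 az 84.82 rad 78.6 tcp z 127.2 | Mz 0.718 Tz 0.692 | Frad 1.3 Ftan -1.0 Fz 8.6 grip 108
L 85.23 kx [ 0.004  0.001 -1.   ]
[-1.3, -0, 1.5, -0.001, 0.046, -0.001, -1, -1.3, -0, 1.5, -0.001, 0.045, -0, -1]
```

send_rows(targets=[-1.3, 0, 1.5, -0.001, 0.045, -0.001, -1, -1.3, 0, 1.5, -0.001, 0.045, -0.001, -1, 0, 0, 0, 0, 0, 0, -1])

```text
time_s: 14.58
eef_pos: [559.5, 238.8, 127.3]
ee_rot: [-0.226, 0.711, 0.61, 0.266]
force: [-1.4, 1.5, 9.6]
grip_width: 0.138
grip_force: 107.6
```

```bash
python3 turn.py 2 2 0
```

```text
t14.72 az 80.90 rad 78.6 tcp z 127.3 | Mz 0.722 Tz 0.705 | Frad 0.9 Ftan -0.7 Fz 8.3 grip 108
L 81.26 kx [ 0.004  0.001 -1.   ]
[-1.3, -0, 1.5, -0.001, 0.046, -0.001, -1, -1.3, -0, 1.5, -0.001, 0.045, -0, -1]
```

send_rows(targets=[-1.3, 0, 1.5, -0.001, 0.045, -0.001, -1, -1.3, 0, 1.5, -0.001, 0.045, -0.001, -1, 0, 0, 0, 0, 0, 0, -1])

```text
time_s: 15.1
eef_pos: [564.5, 237.9, 127.2]
ee_rot: [-0.217, 0.731, 0.586, 0.274]
force: [-0.9, 2.4, 8.3]
grip_width: 0.142
grip_force: 108.0
```

```bash
python3 turn.py 2 2 0
```

```text
t15.25 az 77.13 rad 78.7 tcp z 127.3 | Mz 0.982 Tz 0.955 | Frad 1.5 Ftan -1.0 Fz 8.3 grip 108
L 77.34 kx [ 0.003  0.001 -1.   ]
[-1.3, -0, 1.5, -0.001, 0.046, -0.001, -1, -1.3, -0, 1.5, -0.001, 0.045, -0, -1]
```

At the stop and the torque is rising (0.96 N m). Small steps from here.

send_rows(targets=[-0.8, 0, 0.9, 0, 0.028, 0, -1, -0.8, 0, 1, 0, 0.028, 0, -1, 0, 0, 0, 0, 0, 0, -1])

```text
time_s: 15.62
eef_pos: [567.7, 237.1, 127.2]
ee_rot: [-0.212, 0.744, 0.57, 0.278]
force: [-1.3, 1.2, 7.8]
grip_width: 0.142
grip_force: 108.4
```

```bash
python3 turn.py 1 1 0
```

```text
t15.78 az 74.80 rad 78.7 tcp z 127.2 | Mz 1.237 Tz 1.179 | Frad 0.9 Ftan -2.2 Fz 8.7 grip 108
L 74.89 kx [ 0.003  0.001 -1.   ]
[-0.7, -0, 0.8, -0, 0.023, -0, -1]
```

send_rows(targets=[-0.7, 0, 0.8, 0, 0.023, 0, -1, -0.6, 0, 0.8, 0, 0.023, 0, -1, 0, 0, 0, 0, 0, 0, -1, 0, 0, 0, 0, 0, 0, -1])

```text
time_s: 16.27
eef_pos: [570.2, 236.4, 127.2]
ee_rot: [-0.207, 0.754, 0.557, 0.282]
force: [-2.1, 0.8, 8.1]
grip_width: 0.145
grip_force: 108.8
```

```bash
python3 turn.py -2 3 0
```

```text
t16.43 az 72.86 rad 78.7 tcp z 127.2 | Mz 1.396 Tz 1.340 | Frad 0.9 Ftan -2.2 Fz 8.8 grip 109
L 72.86 kx [ 0.002  0.001 -1.   ]
[1.3, 0, -1.5, -0.001, -0.046, -0.001, -1, 1.3, 0, -1.5, -0, -0.046, -0, -1, 1.3, 0, -1.5, -0.001, -0.045, -0.001, -1]
```

Firm at about 1.35–1.4 N m. I'll ease back to unload and then release.

send_rows(targets=[1.3, 0, -1.5, 0, -0.046, 0, -1, 1.3, 0, -1.5, 0, -0.046, 0, -1, 1.3, 0, -1.5, 0, -0.046, 0, -1, 1.3, 0, -1.5, 0, -0.046, 0, -1, 1.3, 0, -1.5, 0, -0.046, 0, -1])

```text
time_s: 17.05
eef_pos: [557.6, 239.1, 127.3]
ee_rot: [-0.23, 0.703, 0.619, 0.263]
force: [1.6, 0.5, 8.1]
grip_width: 0.145
grip_force: 107.4
```

```bash
python3 turn.py -2 1 0
```

```text
t17.20 az 82.20 rad 78.6 tcp z 127.3 | Mz 0.383 Tz 0.399 | Frad 0.5 Ftan 0.6 Fz 8.1 grip 107
L 82.63 kx [ 0.002  0.001 -1.   ]
[1.3, 0, -1.5, -0, -0.046, -0, -1]
```

Back off another 4° and then open slowly.

send_rows(targets=[1.3, 0, -1.5, 0, -0.046, 0, -1, 1.3, 0, -1.5, 0, -0.046, 0, -1, 0, 0, 0, 0, 0, 0, -1, 0, 0, 0, 0, 0, 0, -0.5, 0, 0, 0, 0, 0, 0, 0], newtons=20)

```text
time_s: 17.82
eef_pos: [551.3, 239.7, 125.8]
ee_rot: [-0.24, 0.682, 0.642, 0.254]
force: [0.5, 0.5, -0.0]
grip_width: 0.449
grip_force: 0.0
```

send_rows(targets=[0, 0, 0, 0, 0, 0, 1, 0, 0, 0, 0, 0, 0, 1, 0, 0, 0, 0, 0, 0, 1, 0, 0, 0, 0, 0, 0, 1, 0, 0, 0, 0, 0, 0, 1])

```text
time_s: 18.45
eef_pos: [551.6, 239.9, 126.3]
ee_rot: [-0.239, 0.682, 0.642, 0.255]
force: [-0.1, 0.4, -0.5]
grip_width: 1.0
grip_force: 0.0
```

```bash
python3 log.py
python3 - <<'E'
from hand import *
c=cap('wrist','w5')
E
```

```text
18.45 [-0.08   0.547  1.625  0.804  1.141 -0.435] [551.6 239.9 126.3] [[0.05, 1.0, 0.04], [0.75, -0.06, 0.65], [0.65, 0.0, -0.76]] [-0.1  0.4 -0.5] [-0.34  0.02  0.04] 0.9999188828662174 0.0
```

View pics/w5.png

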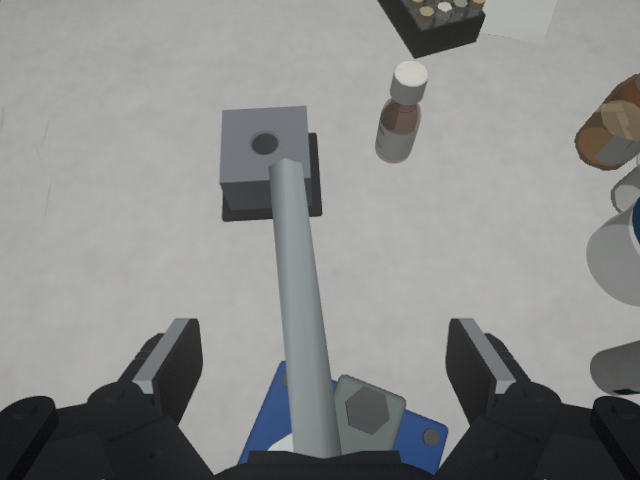

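Released: the key stays in the screw, running from (315,440) to (287,165), between the open fingers. I'll retreat along the tool axis.

send_rows(targets=[0, 0, 0, 0, 0, -0.3, 1, 0, 0, 0, 0, 0, -0.5, 1, 0, 0, 0, 0, 0, -0.6, 1, 0, 0, 0, 0, 0, -0.6, 1, 0, 0, 0, 0, 0, -0.5, 1])

```text
time_s: 19.12
eef_pos: [545.7, 140.3, 241.7]
ee_rot: [-0.239, 0.682, 0.642, 0.255]
force: [0.3, 0.5, -0.3]
grip_width: 1.0
grip_force: 0.0
```

send_rows(targets=[0, 0, 0, 0, 0, -0.3, 1, 0, 0, 0, 0, 0, 0, 1, 0, 0, 0, 0, 0, 0, 1])

```text
time_s: 19.5
eef_pos: [544.7, 130.2, 253.0]
ee_rot: [-0.24, 0.682, 0.642, 0.254]
force: [-0.6, 0.6, -1.1]
grip_width: 1.006
grip_force: 0.0
```

Run:
```python
from hand import *
w=cap('wrist','w6');c=cap('scene','s6');p,R,s=tool();print(p,s['force'],s['time_s'])
a=cv2.resize(w['img'][:,:,::-1],(400,300));b=cv2.resize(c['img'][170:320,230:430,::-1],(400,300),interpolation=cv2.INTER_CUBIC)
cv2.imwrite('pics/z6.png',np.hstack([a,b]))
```

```text
[544.66351929 130.51172871 252.74804548] [-0.4059825  -1.05021324 -0.99893893] 19.6
```

View pics/z6.png

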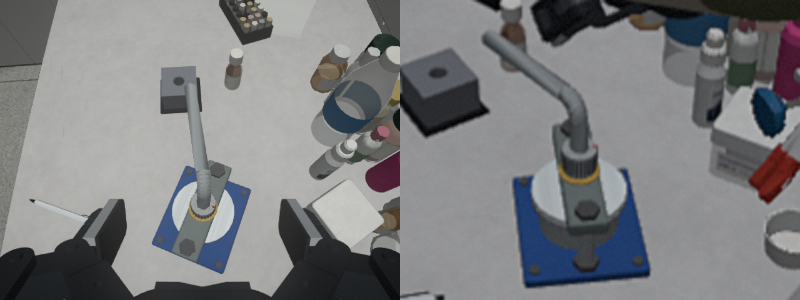

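Run:
```python
from hand import *
w=pickle.load(open('pics/w6.pkl','rb'));c=pickle.load(open('pics/s6.pkl','rb'))
print('red->',atz(c,(328.5,243),101)-SC)
# fit long tip & bend from both views (full-res px)
lt=tri([(w,(192*1.6,86*1.6)),(c,(230+87/2,170+38/2))]);print('longtip',lt)
for L in (92,97,102):
  for dr in (0,4,8):
    l=np.array([np.cos(np.radians(L))*np.cos(np.radians(dr)),np.sin(np.radians(L))*np.cos(np.radians(dr)),-np.sin(np.radians(dr))])
    P=[SC+[0,0,65],SC+[0,0,65]+140*l];print(L,dr,(proj(c,P)-[230,170]).dot(2).round(0).tolist(),(proj(w,P)/1.6).round(0).tolist())
```

```text
red-> [14.1705417  -5.84366937 20.        ]
longtip [543.45968491 313.96585031 120.80971249]
92 0 [[180.0, 107.0], [92.0, 24.0]] [[202.0, 195.0], [191.0, 83.0]]
92 4 [[180.0, 107.0], [93.0, 33.0]] [[202.0, 195.0], [191.0, 88.0]]
92 8 [[180.0, 107.0], [94.0, 42.0]] [[202.0, 195.0], [192.0, 93.0]]
97 0 [[180.0, 107.0], [80.0, 28.0]] [[202.0, 195.0], [181.0, 84.0]]
97 4 [[180.0, 107.0], [81.0, 37.0]] [[202.0, 195.0], [182.0, 89.0]]
97 8 [[180.0, 107.0], [82.0, 46.0]] [[202.0, 195.0], [182.0, 94.0]]
102 0 [[180.0, 107.0], [70.0, 34.0]] [[202.0, 195.0], [171.0, 86.0]]
102 4 [[180.0, 107.0], [70.0, 43.0]] [[202.0, 195.0], [172.0, 91.0]]
102 8 [[180.0, 107.0], [72.0, 52.0]] [[202.0, 195.0], [173.0, 96.0]]
```

```bash
python3 -c "
from rig import job; print(job.finish_job())"
```

```text
the job is handed in; nothing more can be done
None
```

The job is handed in: the key was lifted, flipped and seated, and the screw was turned clockwise about 0.77 rad to its stop and made firm at about 1.35–1.4 N m; the key was left seated in the screw, and the flask and brown bottle were not touched.

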